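# Load a test coupon holder under a spring clip

## Robot

A 7-joint arm with a two-finger parallel gripper is mounted at the origin on the work surface. World frame = base frame: x ahead of the robot, y to its left, z up, the work surface at z = 0. Lengths are in m, angles in rad, forces in N, time in s.
With the tool pointing down it reaches from about 0.35 to 0.9 m from the base axis. Payload 19.9 kg.
Tool frame: the origin (TCP) lies between the finger pads; the fingertips stand 25 mm ahead of it and the grasp point (between the pads) lies 6 mm ahead of it; z points along the fingers, y is the line along which they close (so a half turn about z gives the same grasp; the last joint's range is limited). The gripper opens to 85 mm and grips with 20 to 120 N. Pads are 22 mm wide; open, the fingers measure 114 mm over their backs; the gripper's body (76 mm by 85 mm) begins 54 mm behind the grasp point. The pads swing forward as they close: fully open they stand 13 mm farther back than shut.
Start: joints at [-1.296, 0.417, -0.01, 1.614, 0.005, 1.111, -0.053], TCP at [0.195, 0.594, 0.235] pointing down, gripper open.
Joint ranges: [-2.81, 2.81], [-0.39, 2.02], [-1.27, 1.25], [0.06, 2.57], [-1.19, 4.33], [0.19, 2], [-2.82, 2.82]. Speed limits (rad/s): [1.89, 1.89, 2.39, 2.39, 3.01, 3.01, 3.01].

## Interface

Orientations are given as a unit quaternion [w, x, y, z].
In Python, from plant import bot gives the robot as it stands. The module is installed in compiled form; this text tells all that it offers.
- The arm moves only by the tool jog_arm, never from a script. Its argument "targets" is a list that holds one entry, the list of rows, each a list of 6 numbers: the shift along the tool's x, y, z in cm, then the turn, a rotation vector about the tool's x, y, z in rad. In form: [[[tx, ty, tz, ax, ay, az], ...]]. A call has 1 to 10 rows; each row is the pose to reach, as a shift and turn from the pose commanded when the call began, along the tool's axes at that moment; what a row does not reach only later rows make up. A row lasts 1/12 s, in which the tool goes at most 41.7 mm and 7.16 degrees, less where a joint would pass 70% of its speed; a pose out of reach is approached as far as the arm can. A call with a gripper value outside its range is refused whole. "jaw" is the gripper's target within -1 to 1 (fully open at 1, half-way at 0, shut at -1), set as the call begins (left out, the last holds). The fingers move at their own pace and stop on an object; "newtons" is the grip in N (left out, the last holds). Time passes only in rows, so rows that repeat a pose let the fingers close. It gives the time, the measured TCP pose, the force, the opening and the grip force at its end, in the units of the state.
- bot.sense(): the state, without advancing time (a new reading comes with each control period).
- bot.get_image(name): name is "scene" or "top" or "wrist"; returns a dict with "frame" (420x560x3 uint8, red, green, blue), "fovy" (degrees; the focal length in pixels is half the picture's height over the tangent of half this angle, whatever the lens; pixels are square), "cx", "cy" (the principal point, pixels), "k1" (the pictures are not rectified: a ray, as slopes to the right and down, at radius r is drawn at 1 + k1 r^2 times it, then the intrinsics apply), "rvec" (rotation vector, rad) and "tvec" (3), from world to camera coordinates, as OpenCV has them; the wrist camera has in their place "hand_eye" (4x4, takes a point from camera to tool coordinates, whose origin is the TCP and whose axes are the flange's). Camera axes: x right, y down, z forward; pixel columns grow to the right and rows downward; lengths in m; the calibration is good to about 2 mm. A picture is of the moment at which its call begins: read the wrist's pose just before it. There is no depth.
- bot.hand_in(): hands the job in; it is judged then, once.
The state is a dict: "clock": time; "joint_pos": joint angles; "qd": joint speeds; "effort": joint torques, N m; "eef_pos": TCP position; "ee_rot": TCP orientation; "force": force on the tool from outside, world axes, zero at the start; "wrist_torque": the same for the moment, N m; "grip_width": finger opening in m; "gripper_force": force on a finger pad.
Only numpy, scipy, OpenCV 4.12 (cv2) and the standard library are available. Lean on these libraries where they do the work, as an engineer would, in place of code of your own. Each camera call takes 0.05 s, during which the arm holds its last target. There are 200 camera calls.

## Task

Load the coupon holder into the clip fixture: press the clip's long thumb plate down with one fingertip so that its jaw lifts, and keep it down while your other fingertip pushes the holder along its channel, under the jaw, until it is fully home against the end stop. Then let the clip up so that its jaw clamps the holder. Do not grip or lift anything, and leave the other things on the bench where they are.

Things in the scene. Friction and masses are not known exactly. Their poses are not given: they have to be found in the camera images.
- fixture: Bolted-down clip fixture, aluminium base 172 x 116 x 12 mm with an open channel and, beside it, a long sprung clip. Origin on the bench surface, z up; base covers x -108..64, y -58..58 mm. +x: push direction along the channel, to the end stop; +y: from channel to thumb plate. Two hinge posts at x -98 and +40, y -3..11, tops z 46 mm.
- channel (a point): On the channel's bed (fixture x -60, y -28, z 26 mm). Channel: centre line y -28, 39 mm wide between rails (tops z 32), bed x -108..46, rear open. A gripper pointing down, fingers 60 mm apart centre to centre along fixture y, has one tip on the thumb plate and the other in the channel behind the holder's heel; both slide along x together.
- clip (a joint): Spring clip's rocker, rad: 0 = jaw down (rest, empty), grows as the thumb plate is pressed down, hard stop 0.42. Hinge axis along fixture x at y +2, z 38 mm. Sprung shut: about 4 N on the plate starts it, about 10 N holds it at the stop. Above about 0.15 the jaw clears the holder; resting on the holder it reads about 0.13.
- plate (a point): Middle of the upper face of the clip's smooth steel thumb plate (fingertips slide on it easily): 114 mm along fixture x (x -87..27), about 34 mm across (y 15..49). Moves with the clip: about z 43 mm at rest, 30 mm at the hard stop. Slopes up outward (+y) by 0.16 rad at rest, down outward by 0.26 at the stop.
- jaw (a point): Lower rear edge of the jaw, a blunt round bar of 10 mm diameter lying along fixture x (x 13..27 mm) over the channel's centre line. At rest its underside is 6 mm over the bed, so the 10 mm holder butts against it; at the hard stop about 18 mm over the bed.
- stop (a point): Foot of the black end stop's face at the channel's centre line, on the bed (fixture x 46, y -28, z 26 mm). The stop stands 10 mm above the bed.
- holder: Loose coupon holder, 60 g: black plate 50 (x) x 36 (y) x 10 mm, green board inlaid on top, with an upright heel across its rear (-x) edge, 8 mm thick, top 22 mm above its underside. Origin: centre of the underside; front edge 25 mm ahead (+x), heel's rear face 25 mm behind. Starts on the bed in the channel, short of the jaw; home, its origin is 25 mm short of stop.
- spare_board: bystander: loose bare board 60 x 36 x 6 mm with two components, up to 9 mm high, on the bench beside the fixture; origin under its centre
- screwdriver: bystander: screwdriver 160 mm long lying on the bench; origin under its middle
- jar: bystander: small closed jar, 40 mm diameter, 55 mm high; origin under its centre
- tape_roll: bystander: roll, 64 mm diameter, 18 mm high, lying flat; origin under its centre
- tweezers: bystander: steel tweezers 115 mm long, 9 mm high; origin under the middle
- weight_block: bystander: steel block 45 x 30 x 30 mm; origin under its centre
- cup: bystander: white cup, 70 mm diameter, 80 mm high; origin under its centre
There are look-alikes about, which are no part of the job. Of the things like the holder, leave any that is red; of the rest the smaller one is meant.

How it is judged:
On the way, in this order (a step that is already met when the one before it is completed fails the run):
1. a fingertip holds the thumb plate down, jaw clear (clip over 0.15 rad), while the holder is still in front of the jaw (value of joint clip above 0.15 rad and contact force between the fingers and clip above 1 N and x of holder in the frame of fixture below -0.01 m), for 0.1 s.
2. with the plate still held down, the holder reaches the end stop (within 3 mm) (value of joint clip above 0.15 rad and contact force between the fingers and clip above 1 N and x of holder in the frame of fixture above 0.018 m), for 0.1 s.
At the end, for the whole second after the job is handed in: The holder lies flat in its channel within 3 mm of the end stop, within 4 mm of the channel's centre line, and the clip has been let up so that its jaw presses on the holder (over 1 N, clip at 0.08 to 0.17 rad); everything is at rest (x of holder in the frame of fixture between 0.018 and 0.024 m and y of holder in the frame of fixture between -0.032 and -0.024 m and z of holder in the frame of fixture between 0.0235 and 0.0285 m and angle between the x axis of holder and the x axis of fixture, either way round below 0.1 rad and value of joint clip between 0.08 and 0.17 rad and contact force between clip and holder above 1 N and linear speed of holder below 0.01 m/s); the robot touches nothing.
It fails at once if the holder is lifted (more than 6 mm off the bed) or tipped (over 0.25 rad) (z of holder in the frame of fixture above 0.032 m or angle between holder's own z axis and vertical above 0.25 rad).
It fails at once if a bystander is moved more than 15 mm (distance of any of spare_board, screwdriver, jar, tape_roll, tweezers, weight_block, cup from where it was at the start of the episode above 0.015 m).
It also fails if it takes over 51 s, if anything falls off the work surface, if the arm or the gripper's body presses on something with over 40 N, if the wrist force passes 120 N, or if a joint passes its speed limit or range.

## Working session

There is one attempt and no reset: what is moved stays moved. The work goes in short steps, Python scripts to look and compute and a tool call to move; the robot and the scene stay as the last step left them, time stands still between calls to the robot, and variables do not carry over. Pictures are saved under pics/ and viewed, at most 10 in all, crops included, and the job is handed in when it is done.

Besides the shell and the picture viewer there is one more tool, called after "Request:" as name(argument=value, ...) on one line, values as JSON. jog_arm: Moves the arm, as the interface text tells. Its arguments: {"type":"object","properties":{"targets":{"type":"array","items":{"type":"array","items":{"type":"array","items":{"type":"number"}}}},"jaw":{"type":"number"},"newtons":{"type":"number"}},"required":["targets"]}

```bash
mkdir -p pics; cat > h.py <<'E'
import numpy as np, cv2, json
from scipy.spatial.transform import Rotation as R
from plant import bot
def snap(n,f):
    s=bot.sense(); d=bot.get_image(n)
    cv2.imwrite(f'pics/{f}.png',d['frame'][:,:,::-1]); 
    c={k:(np.array(v).tolist()) for k,v in d.items() if k!='frame'}
    c['p']=list(map(float,s['eef_pos'])); c['q']=list(map(float,s['ee_rot']))
    json.dump(c,open(f'pics/{f}.json','w')); return s
def cam(f):
    c=json.load(open(f'pics/{f}.json')); F=210/np.tan(np.radians(c['fovy'])/2)
    if 'rvec' in c:
        Rw=cv2.Rodrigues(np.array(c['rvec']).reshape(3))[0].T; o=-Rw@np.array(c['tvec']).reshape(3)
    else:
        H=np.array(c['hand_eye']); q=c['q']; Rt=R.from_quat(q[1:]+q[:1]).as_matrix()
        Rw=Rt@H[:3,:3]; o=np.array(c['p'])+Rt@H[:3,3]
    K=np.array([[F,0,c['cx']],[0,F,c['cy']],[0,0,1]]); return K,np.array([c['k1'],0,0,0.]),Rw,o
def px2w(f,uv,z):
    K,D,Rw,o=cam(f); u=cv2.undistortPoints(np.array([[uv]],float),K,D)[0,0]
    d=Rw@np.array([u[0],u[1],1]); return o+d*(z-o[2])/d[2]
def w2px(f,P):
    K,D,Rw,o=cam(f); return cv2.projectPoints(np.array(P,float).reshape(-1,3),cv2.Rodrigues(Rw.T)[0],-Rw.T@o,K,D)[0][:,0]
E
python3 - <<'E'
from h import *
s=snap('top','top'); snap('scene','scene'); 
print(s); print(json.load(open('pics/top.json')))
E
```

```text
{'clock': 0.0, 'joint_pos': array([-1.29551017,  0.4180072 , -0.01034172,  1.6141513 ,  0.0047066 ,
        1.11066675, -0.0530479 ]), 'qd': array([-2.37796230e-03, -8.46837989e-04, -6.22522807e-04,  9.45164118e-04,
       -4.89172754e-04, -2.31761424e-03,  7.10547460e-05]), 'effort': array([ 1.07100466e-03, -8.64445210e+01,  6.79327268e-01, -4.34900165e+01,
        1.91290502e-02,  7.30106243e-03, -5.81028729e-06]), 'eef_pos': array([0.19458415, 0.59359626, 0.23444895]), 'ee_rot': array([-5.53256822e-05,  1.57732279e-01,  9.87481728e-01, -6.01708594e-04]), 'force': array([0.34262965, 0.07328869, 0.48590937]), 'wrist_torque': array([-0.02125152,  0.01188536, -0.02074265]), 'gripper_force': 0.0, 'grip_width': 0.08532027750282897}
{'fovy': 52.694147461766185, 'cx': 277.70475773860557, 'cy': 205.56118730615805, 'k1': -0.021425285434652143, 'rvec': [2.2004019825853747, -2.1445666078420054, 0.05979879030009079], 'tvec': [-0.008040041599097792, 0.47071922757339985, 1.1401868283471517], 'p': [0.19458415184864852, 0.5935962553504238, 0.23444895441755542], 'q': [-5.532568222088909e-05, 0.1577322790539614, 0.9874817279475504, -0.0006017085941189313]}
```

View pics/top.png

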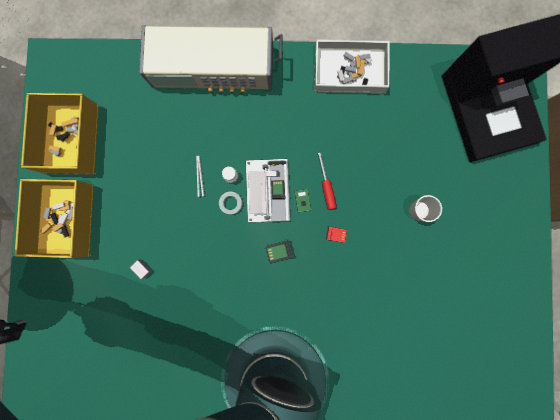

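View pics/scene.png

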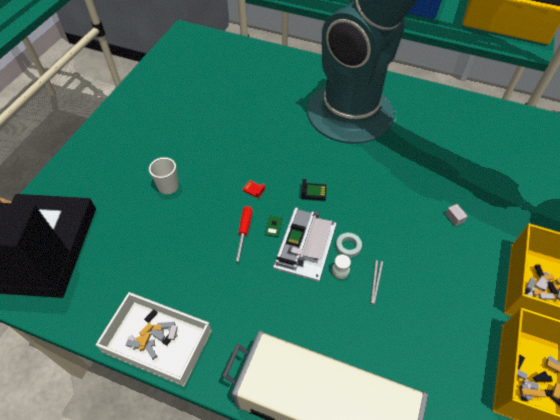

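The top view shows the fixture at about columns 247–289 and rows 159–222. Its thumb plate is on the left and the holder in the channel on the right at about (279,186), so fixture +x points roughly up the picture. The larger black look-alike (280,251) and the red one (337,234) lie loose on the bench.

```bash
python3 - <<'E'
from h import *
im=cv2.imread('pics/top.png'); c=im[150:230,235:325]; cv2.imwrite('pics/topc.png',cv2.resize(c,None,fx=7,fy=7,interpolation=cv2.INTER_CUBIC))
for uv in [(247,160),(288,159),(290,221),(248,222)]: print(uv,px2w('top',uv,.012))
E
```

```text
(247, 160) [0.59573685 0.09266115 0.012     ]
(288, 159) [ 0.60111122 -0.02088352  0.012     ]
(290, 221) [ 0.42970655 -0.03056798  0.012     ]
(248, 222) [0.42400893 0.08440244 0.012     ]
```

View pics/topc.png

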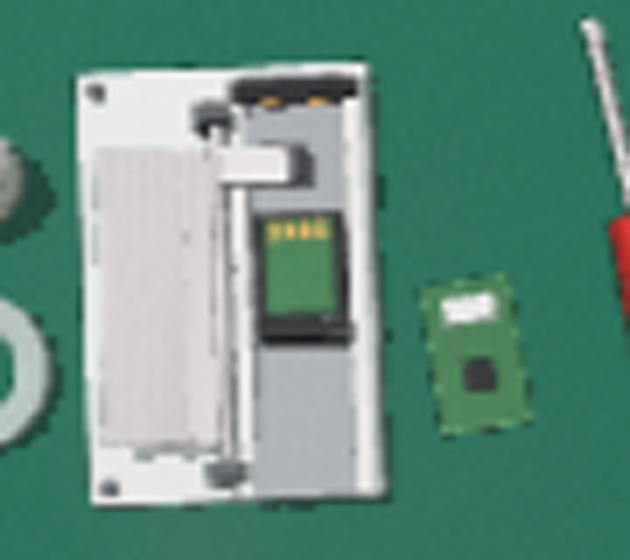

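```bash
cat >> h.py <<'E'
def fit(f,pts,uv,x0=(.51,.03,0)):
    from scipy.optimize import least_squares
    P=np.array(pts,float)/1000; uv=np.array(uv,float)
    def W(v):
        c,s=np.cos(v[2]),np.sin(v[2]); return np.c_[v[0]+c*P[:,0]-s*P[:,1],v[1]+s*P[:,0]+c*P[:,1],P[:,2]]
    r=least_squares(lambda v:(w2px(f,W(v))-uv).ravel(),x0); return r.x,r.fun.reshape(-1,2).round(1)
def togo(fx,xyz,T=None):
    "tool-frame shift (cm) & yaw to put TCP at fixture-frame xyz mm, tool y along fixture +y or -y (nearest)"
    s=bot.sense(); q=s['ee_rot']; M=R.from_quat([*q[1:],q[0]]).as_matrix(); c,n=np.cos(fx[2]),np.sin(fx[2])
    w=np.array([fx[0]+(c*xyz[0]-n*xyz[1])/1e3,fx[1]+(n*xyz[0]+c*xyz[1])/1e3,xyz[2]/1e3])
    y=np.array([-n,c,0]); y=y*np.sign(y@M[:,1]); z=np.array([0,0,-1.]); G=np.c_[np.cross(y,z),y,z]
    print('goal',w,'shift cm',(M.T@(w-s['eef_pos'])*100).round(2),'rot',R.from_matrix(M.T@G).as_rotvec().round(4),'t',s['clock'],'F',s['force'].round(1),'w',s['grip_width'],'tcp',s['eef_pos'].round(4))
E
python3 - <<'E'
from h import *
cv=lambda u,v:(u/7+235-.43,v/7+150-.43)
pts=[(64,58,12),(-108,58,12),(64,-58,32),(-108,-58,32),(-108,58,12)]
v,r=fit('top',pts[:4],[cv(78,75),cv(93,505),cv(368,63),cv(385,497)])
print(v,r.tolist())
togo(v,(-65,0,235))
print(json.load(open('pics/top.json'))['k1'])
snap('wrist','w0');print(json.load(open('pics/w0.json')))
E
```

```text
[0.53401568 0.03458074 0.0569908 ] [[0.0, 0.1], [-0.6, 0.7], [0.4, -1.0], [0.1, 0.2]]
goal [0.46912121 0.03087835 0.235     ] shift cm [-4.361e+01 -4.493e+01  1.000e-02] rot [-1.000e-03 -1.000e-04 -3.738e-01] t 0.1 F [ 0.7 -0.2 -0.6] w 0.08566763142524665 tcp [0.1946 0.5936 0.2345]
-0.021425285434652143
{'fovy': 64.50651580582604, 'cx': 278.4528406385489, 'cy': 210.98161332006802, 'k1': -0.03628781976772207, 'hand_eye': [[0.00021427091857806628, -0.963711310733866, -0.26694655579644827, 0.0685000499896265], [0.9999999552139406, 0.00026227378514162987, -0.00014416857394323584, 0.00033474255648280327], [0.0002089499689806935, -0.26694651294983124, 0.963711323770679, -0.13893037466489044], [0.0, 0.0, 0.0, 1.0]], 'p': [0.19461759932594383, 0.5936338662039767, 0.23454436570926002], 'q': [-3.2958344606357954e-05, 0.15772223100882954, 0.9874833804950819, -0.0005196203906202339]}
```

Request:
jog_arm(targets=[[[-3,-3,0,0,0,-0.03],[-6,-6.2,0,0,0,-0.06],[-9,-9.3,0,0,0,-0.1],[-12,-12.4,0,0,0,-0.13],[-15,-15.5,0,0,0,-0.16],[-18,-18.5,0,0,0,-0.19],[-21,-21.6,0,0,0,-0.22],[-24,-24.7,0,0,0,-0.24],[-27,-27.8,0,0,0,-0.26],[-30,-30.9,0,0,0,-0.28]]], jaw=0.08)

```text
clock: 0.98
eef_pos: [0.3777, 0.2174, 0.2352]
ee_rot: [0.0, 0.018, 1.0, 0.0]
force: [1.2, 1.8, -0.5]
grip_width: 0.0459
gripper_force: 0.0
```

```bash
python3 -c "
from h import *
togo((.5340,.0346,.057),(-65,0,235))"
```

```text
goal [0.46910556 0.03089701 0.235     ] shift cm [-9.800e+00 -1.832e+01  1.000e-02] rot [ 0.0003  0.0001 -0.0927] t 0.9833 F [ 1.2  1.8 -0.5] w 0.04592984996154899 tcp [0.3777 0.2174 0.2352]
```

Request:
jog_arm(targets=[[[-1.5,-2.9,0,0,0,-0.02],[-3.1,-5.8,0,0,0,-0.04],[-4.6,-8.6,0,0,0,-0.06],[-6.2,-11.5,0,0,0,-0.07],[-7.7,-14.4,0,0,0,-0.08],[-8.8,-16.4,0,0,0,-0.09],[-9.2,-17.2,0,0,0,-0.094],[-9.2,-17.2,0,0,0,-0.094],[-9.2,-17.2,0,0,0,-0.094]]])

```text
clock: 1.73
eef_pos: [0.4628, 0.0442, 0.2349]
ee_rot: [-0.0, -0.028, 1.0, -0.0]
force: [0.8, 0.3, 0.4]
grip_width: 0.0461
gripper_force: 0.0
```

```bash
python3 -c "
from h import *
snap('wrist','w1')
togo((.5340,.0346,.057),(-65,0,235))"
```

```text
goal [0.46910556 0.03089701 0.235     ] shift cm [-0.56 -1.43 -0.  ] rot [ 0.     -0.0004  0.0006] t 1.7833 F [ 0.2 -0.1 -0.8] w 0.04579672412487582 tcp [0.4627 0.0448 0.235 ]
```

View pics/w1.png

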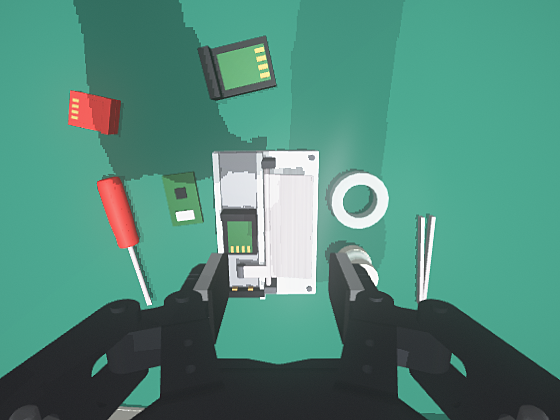

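The wrist view shows the fixture at columns 212–321 and rows 150–298, with +x pointing down the picture. The holder is in the channel at about (240,232) with its heel at about row 214, the thumb plate is on the right, and the end stop is at about row 290.

```bash
python3 - <<'E'
from h import *
im=cv2.imread('pics/w1.png'); c=im[145:300,205:330]; cv2.imwrite('pics/w1c.png',cv2.resize(c,None,fx=4,fy=3.8,interpolation=cv2.INTER_CUBIC) if 0 else cv2.resize(c,None,fx=3.8,fy=3.8,interpolation=cv2.INTER_CUBIC))
E
```

```text
(no output)
```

View pics/w1c.png

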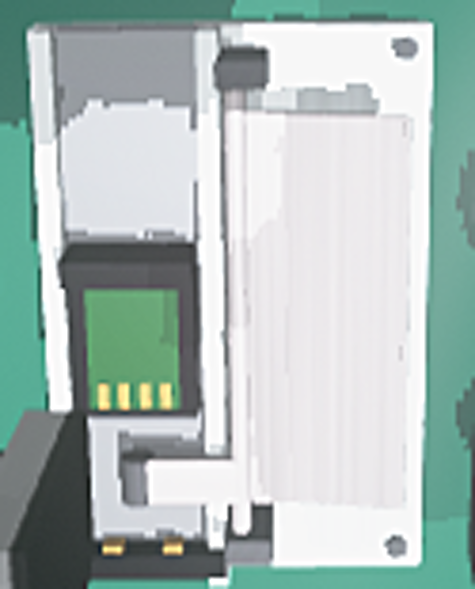

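```bash
python3 - <<'E'
from h import *
cv=lambda u,v:(u/3.8+205-.37,v/3.8+145-.37)
v,r=fit('w1',[(-108,58,12),(64,58,12),(-108,-58,32),(-108,-47.5,32),(-108,-8.5,32)],[cv(433,25),cv(420,565),cv(28,28),cv(50,28),cv(197,28)])
print(v,r.tolist())
def inv(v,p): 
    d=p[:2]-v[:2]; c,s=np.cos(v[2]),np.sin(v[2]); return np.array([c*d[0]+s*d[1],-s*d[0]+c*d[1]])*1e3
for n,uv,z in [('heelrear topL',(62,262),.048),('heel rear topL2',(65,243),.048),('heel topR',(195,243),.048),('frontL',(75,410),.036),('frontR',(198,412),.036),('plateTL',(255,112),.041),('plateTR',(413,115),.046),('plateBR',(405,507),.046),('jaw end',(125,480),.04),('stop', (160,540),.036)]:
    print(n,inv(v,px2w('w1',cv(*uv),z)).round(1), inv((.5340,.0346,.057),px2w('w1',cv(*uv),z)).round(1))
E
```

```text
[0.53560761 0.03550506 0.05391795] [[1.6, -0.7], [-0.1, 0.6], [-3.3, 0.1], [1.2, 0.1], [0.8, 0.1]]
heelrear topL [-47.5 -45.4] [-45.9 -44.4]
heel rear topL2 [-52.7 -44.3] [-51.2 -43.4]
heel topR [-52.8  -9.6] [-51.2  -8.6]
frontL [  0.2 -45.7] [  1.7 -44.9]
frontR [  0.7 -10.3] [ 2.3 -9.5]
plateTL [-87.    6.4] [-85.3   7.5]
plateTR [-87.1  47.8] [-85.3  48.9]
plateBR [25.6 49. ] [27.4 49.7]
jaw end [ 20.3 -31.5] [ 21.8 -30.7]
stop [ 41.6 -22.2] [ 43.2 -21.6]
```

```bash
python3 -c "
from h import *
togo((.535,.0352,.055),(-70,2,80))"
```

```text
goal [0.4649959  0.03334892 0.08      ] shift cm [-0.17 -1.16 15.5 ] rot [ 0.     -0.0004  0.0026] t 1.7833 F [ 0.2 -0.1 -0.8] w 0.04579672412487582 tcp [0.4627 0.0448 0.235 ]
```

Request:
jog_arm(targets=[[[-0.17,-0.6,2,0,0,0.003],[-0.17,-1.16,4.5,0,0,0.003],[-0.17,-1.16,7.5,0,0,0.003],[-0.17,-1.16,10.5,0,0,0.003],[-0.17,-1.16,13,0,0,0.003],[-0.17,-1.16,14.7,0,0,0.003],[-0.17,-1.16,15.5,0,0,0.003],[-0.17,-1.16,15.5,0,0,0.003],[-0.17,-1.16,15.5,0,0,0.003]]])

```text
clock: 2.53
eef_pos: [0.4655, 0.0332, 0.0806]
ee_rot: [0.0, -0.027, 1.0, 0.0]
force: [-0.7, 0.4, 1.1]
grip_width: 0.046
gripper_force: 0.0
```

```bash
python3 -c "
from h import *
snap('wrist','w2')
togo((.535,.0352,.055),(-70,2,65))"
```

```text
goal [0.4649959  0.03334892 0.065     ] shift cm [0.08 0.03 1.61] rot [ 0.0003  0.0011 -0.0003] t 2.5833 F [-0.5 -1.   0.8] w 0.046148513320603594 tcp [0.4658 0.0331 0.0811]
```

View pics/w2.png

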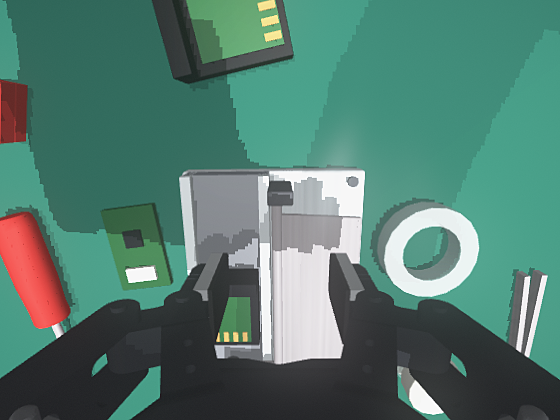

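The fingers straddle the hinge rod. The left one, at about (207,270), is over the channel near the heel at about row 268, and the right one, at about (345,270), is over the plate. I'll check their projection before going lower.

```bash
python3 - <<'E'
from h import *
c=json.load(open('pics/w2.json'));q=c['q'];M=R.from_quat(q[1:]+q[:1]).as_matrix();p=np.array(c['p'])
for z in (10,18,25):
  for x in (-11,11):
    print(z,x,[w2px('w2',p+M@(np.array([x,y,z])/1e3)).round(0).tolist()[0] for y in (-37,-23,23,37)])
v=(.535,.0352,.055);C,S=np.cos(v[2]),np.sin(v[2])
F=lambda x,y,z:(v[0]+(C*x-S*y)/1e3,v[1]+(S*x+C*y)/1e3,z/1e3)
print('heel rear top',w2px('w2',[F(-50,-46,48),F(-50,-10,48)]),'corners',w2px('w2',[F(-108,-58,32),F(-108,58,12),F(-98,4,46)]))
im=cv2.imread('pics/w2.png')[160:370,160:390];cv2.imwrite('pics/w2c.png',cv2.resize(im,None,fx=2.8,fy=2.8,interpolation=cv2.INTER_CUBIC))
E
```

```text
10 -11 [[203.0, 285.0], [231.0, 285.0], [324.0, 285.0], [352.0, 285.0]]
10 11 [[200.0, 243.0], [229.0, 243.0], [325.0, 243.0], [355.0, 243.0]]
18 -11 [[206.0, 277.0], [233.0, 278.0], [322.0, 278.0], [348.0, 277.0]]
18 11 [[203.0, 238.0], [231.0, 238.0], [323.0, 238.0], [351.0, 238.0]]
25 -11 [[209.0, 272.0], [235.0, 272.0], [320.0, 272.0], [346.0, 272.0]]
25 11 [[206.0, 233.0], [233.0, 233.0], [321.0, 233.0], [348.0, 233.0]]
heel rear top [[193.42579658 279.28345365]
 [256.5959514  279.43803875]] corners [[172.3489867  173.62270771]
 [367.10313592 168.54787358]
 [281.41748548 196.2130136 ]]
```

View pics/w2c.png

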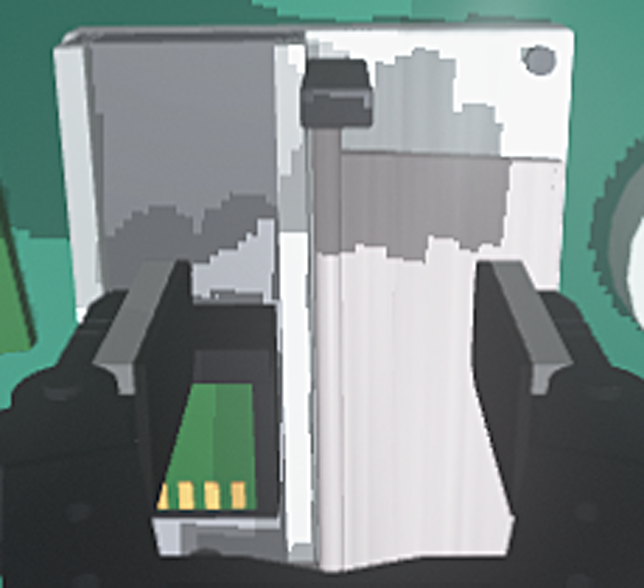

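Request:
jog_arm(targets=[[[0.05,0,0.2,0,0,0],[0.05,0,0.4,0,0,0],[0.05,0,0.6,0,0,0],[0.05,0,0.8,0,0,0],[0.05,0,1.0,0,0,0],[0.05,0,1.2,0,0,0],[0.05,0,1.4,0,0,0],[0.05,0,1.6,0,0,0],[0.05,0,1.6,0,0,0],[0.05,0,1.6,0,0,0]]], jaw=0.22)

```text
clock: 3.42
eef_pos: [0.4648, 0.0326, 0.064]
ee_rot: [-0.0, -0.027, 1.0, -0.0]
force: [0.2, 0.4, -0.7]
grip_width: 0.0522
gripper_force: 0.0
```

Request:
jog_arm(targets=[[[0,0,0.15,0,0,0],[0,0,0.3,0,0,0],[0,0,0.45,0,0,0],[0,0,0.6,0,0,0],[0,0,0.7,0,0,0],[0,0,0.8,0,0,0],[0,0,0.8,0,0,0],[0,0,0.8,0,0,0]]])

```text
clock: 4.08
eef_pos: [0.4648, 0.0326, 0.0561]
ee_rot: [-0.0, -0.027, 1.0, -0.0]
force: [-0.2, -0.2, 0.5]
grip_width: 0.0518
gripper_force: 0.0
```

Request:
jog_arm(targets=[[[0,0,0.15,0,0,0],[0,0,0.3,0,0,0],[0,0,0.45,0,0,0],[0,0,0.6,0,0,0],[0,0,0.6,0,0,0],[0,0,0.6,0,0,0]]])

```text
clock: 4.58
eef_pos: [0.4648, 0.0326, 0.05]
ee_rot: [-0.0, -0.027, 1.0, -0.0]
force: [1.3, -0.8, -0.2]
grip_width: 0.0522
gripper_force: 0.0
```

Request:
jog_arm(targets=[[[0,0,0.15,0,0,0],[0,0,0.3,0,0,0],[0,0,0.45,0,0,0],[0,0,0.6,0,0,0],[0,0,0.6,0,0,0],[0,0,0.6,0,0,0]]])

```text
clock: 5.08
eef_pos: [0.4648, 0.0326, 0.044]
ee_rot: [-0.0, -0.027, 1.0, -0.0]
force: [-0.6, 0.2, -0.5]
grip_width: 0.0519
gripper_force: 0.0
```

```bash
python3 - <<'E'
from h import *
print(snap('wrist','w3')['wrist_torque']);snap('scene','s3')
a=cv2.imread('pics/w3.png')[100:400,130:430];b=cv2.imread('pics/s3.png')[180:300,250:370]
cv2.imwrite('pics/m3.png',np.hstack([cv2.resize(a,(400,400)),cv2.resize(b,(400,400),interpolation=cv2.INTER_CUBIC)]))
E
```

```text
[-0.00294021 -0.00543504  0.01173509]
```

View pics/m3.png

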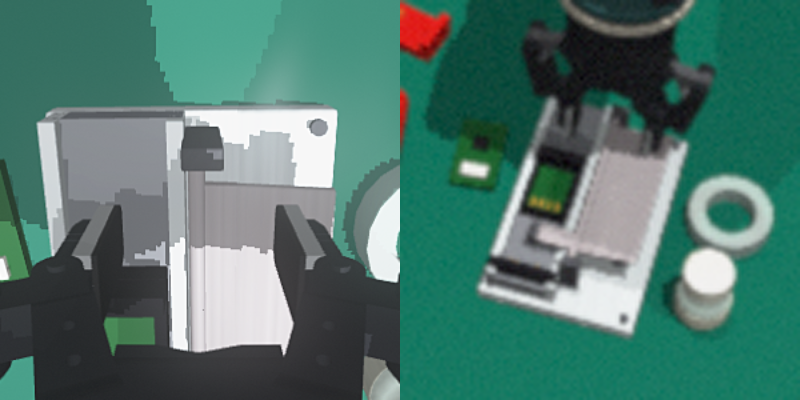

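The fingers are properly placed: the left tip is over the channel behind the heel, and the right tip is just above the rear part of the plate. I'll keep going down.

Request:
jog_arm(targets=[[[0,0,0.1,0,0,0],[0,0,0.2,0,0,0],[0,0,0.3,0,0,0],[0,0,0.4,0,0,0],[0,0,0.4,0,0,0],[0,0,0.4,0,0,0]]])

```text
clock: 5.68
eef_pos: [0.465, 0.0328, 0.0402]
ee_rot: [0.0, -0.027, 1.0, 0.0]
force: [-0.3, 2.3, 4.6]
grip_width: 0.052
gripper_force: 2.4
```

Request:
jog_arm(targets=[[[0,0,0.1,0,0,0],[0,0,0.2,0,0,0],[0,0,0.3,0,0,0],[0,0,0.4,0,0,0],[0,0,0.5,0,0,0],[0,0,0.6,0,0,0],[0,0,0.7,0,0,0],[0,0,0.8,0,0,0],[0,0,0.8,0,0,0],[0,0,0.8,0,0,0]]])

```text
clock: 6.52
eef_pos: [0.4651, 0.0324, 0.0323]
ee_rot: [0.0, -0.027, 1.0, -0.0]
force: [-0.9, 0.6, 9.5]
grip_width: 0.0522
gripper_force: 4.7
```

Request:
jog_arm(targets=[[[-0.4,0,0,0,0,0],[-0.8,0,0,0,0,0],[-1.2,0,0,0,0,0],[-1.6,0,0,0,0,0],[-2.0,0,0,0,0,0],[-2.4,0,0,0,0,0],[-2.8,0,0,0,0,0],[-3.2,0,0,0,0,0],[-3.6,0,0,0,0,0],[-3.6,0,0,0,0,0]]])

```text
clock: 7.35
eef_pos: [0.5011, 0.0347, 0.0322]
ee_rot: [-0.0, -0.027, 1.0, 0.0]
force: [-0.9, 2.7, 9.4]
grip_width: 0.0519
gripper_force: 4.8
```

```bash
python3 - <<'E'
from h import *
print(snap('wrist','w4')['force']);snap('scene','s4');togo((.535,.0352,.055),(-15,2,32))
a=cv2.imread('pics/w4.png')[100:400,130:430];b=cv2.imread('pics/s4.png')[190:290,270:370]
cv2.imwrite('pics/m4.png',np.hstack([cv2.resize(a,(400,400)),cv2.resize(b,(400,400),interpolation=cv2.INTER_CUBIC)]))
E
```

```text
[-0.86588675  2.71595346  9.38747774]
goal [0.51991274 0.03637239 0.032     ] shift cm [-1.89  0.06  0.03] rot [ 0.0001  0.0004 -0.0006] t 7.45 F [-0.6  2.1  8.8] w 0.051709934087460635 tcp [0.5011 0.0347 0.0323]
```

View pics/m4.png

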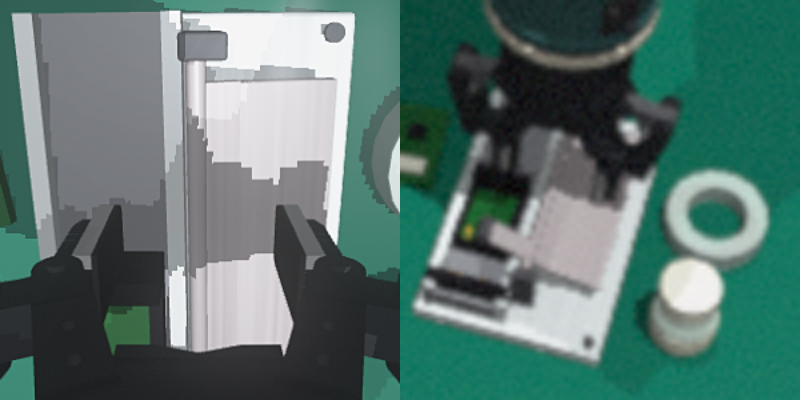

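The holder is moving along the channel and its front is already under the lifted jaw. The plate is still held down.

Request:
jog_arm(targets=[[[-0.2,0,0,0,0,0],[-0.4,0,0,0,0,0],[-0.6,0,0,0,0,0],[-0.8,0,0,0,0,0],[-1.0,0,0,0,0,0],[-1.2,0,0,0,0,0],[-1.4,0,0,0,0,0],[-1.5,0,0,0,0,0],[-1.6,0,0,0,0,0],[-1.6,0,0,0,0,0]]])

```text
clock: 8.28
eef_pos: [0.5166, 0.0356, 0.0322]
ee_rot: [-0.0, -0.027, 1.0, 0.0]
force: [-2.9, 2.9, 8.9]
grip_width: 0.0519
gripper_force: 4.8
```

Request:
jog_arm(targets=[[[-0.05,0,0,0,0,0],[-0.1,0,0,0,0,0],[-0.15,0,0,0,0,0],[-0.2,0,0,0,0,0],[-0.2,0,0,0,0,0]]])

```text
clock: 8.7
eef_pos: [0.5184, 0.0357, 0.0322]
ee_rot: [-0.0, -0.027, 1.0, 0.0]
force: [-4.0, 2.7, 9.2]
grip_width: 0.0524
gripper_force: 4.8
```

Request:
jog_arm(targets=[[[-0.05,0,0,0,0,0],[-0.1,0,0,0,0,0],[-0.15,0,0,0,0,0],[-0.2,0,0,0,0,0],[-0.2,0,0,0,0,0]]])

```text
clock: 9.12
eef_pos: [0.5204, 0.0358, 0.0322]
ee_rot: [-0.0, -0.027, 1.0, 0.0]
force: [-3.4, 2.2, 9.2]
grip_width: 0.0521
gripper_force: 4.8
```

Request:
jog_arm(targets=[[[-0.05,0,0,0,0,0],[-0.1,0,0,0,0,0],[-0.15,0,0,0,0,0],[-0.2,0,0,0,0,0],[-0.2,0,0,0,0,0]]])

```text
clock: 9.53
eef_pos: [0.5222, 0.0358, 0.0321]
ee_rot: [-0.001, -0.027, 1.0, 0.0]
force: [-5.3, 1.4, 9.7]
grip_width: 0.0517
gripper_force: 5.5
```

Request:
jog_arm(targets=[[[-0.05,0,0,0,0,0],[-0.1,0,0,0,0,0],[-0.15,0,0,0,0,0],[-0.2,0,0,0,0,0],[-0.2,0,0,0,0,0]]])

```text
clock: 9.95
eef_pos: [0.5224, 0.0357, 0.0318]
ee_rot: [-0.002, -0.027, 1.0, 0.0]
force: [-17.2, 0.9, 17.2]
grip_width: 0.052
gripper_force: 11.6
```

The force jump with no further advance means the holder is home. I'll back off from the heel, then let the clip up.

Request:
jog_arm(targets=[[[0.2,0,0,0,0,0],[0.5,0,0,0,0,0],[0.8,0,0,0,0,0],[0.8,0,0,0,0,0],[0.8,0,-0.2,0,0,0],[0.8,0,-0.4,0,0,0],[0.8,0,-0.6,0,0,0],[0.8,0,-0.8,0,0,0],[0.8,0,-1.0,0,0,0],[0.8,0,-1.0,0,0,0]]])

```text
clock: 10.78
eef_pos: [0.5167, 0.0352, 0.0423]
ee_rot: [-0.0, -0.027, 1.0, -0.0]
force: [0.4, -0.7, -0.3]
grip_width: 0.0522
gripper_force: 0.0
```

Request:
jog_arm(targets=[[[0,0,-0.5,0,0,0],[0,0,-1.5,0,0,0],[0,0,-3,0,0,0],[0,0,-5,0,0,0],[0,0,-7.5,0,0,0],[0,0,-10,0,0,0],[0,0,-12.5,0,0,0],[0,0,-14,0,0,0],[0,0,-14,0,0,0],[0,0,-14,0,0,0]]])

```text
clock: 11.62
eef_pos: [0.5171, 0.0355, 0.1833]
ee_rot: [0.001, -0.027, 1.0, 0.0]
force: [-0.9, 0.4, -0.9]
grip_width: 0.0522
gripper_force: 0.0
```

```bash
python3 - <<'E'
from h import *
snap('wrist','w5');snap('scene','s5');togo((.535,.0352,.055),(-15,2,32))
a=cv2.imread('pics/w5.png')[110:330,190:410];b=cv2.imread('pics/s5.png')[190:290,260:360]
cv2.imwrite('pics/m5.png',np.hstack([cv2.resize(a,(400,400),interpolation=cv2.INTER_CUBIC),cv2.resize(b,(400,400),interpolation=cv2.INTER_CUBIC)]))
E
```

```text
goal [0.51991274 0.03637239 0.032     ] shift cm [-0.37  0.08 14.98] rot [-0.0002 -0.0007 -0.0008] t 11.7167 F [0.4 0.7 0.3] w 0.051947767633886796 tcp [0.5163 0.0354 0.1818]
```

View pics/m5.png

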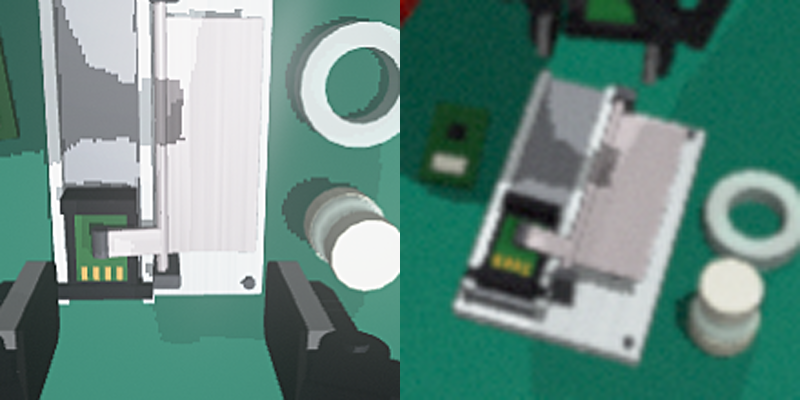

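The holder sits with its front against the end stop (left panel, row ~283) and the jaw rests on its board. The gripper is clear and the bystanders look undisturbed.

```bash
python3 -c "
from plant import bot
print(bot.hand_in())"
```

```text
the job is handed in; nothing more can be done
None
```

I pushed the holder against the end stop with the clip held down, then let the clip up so its jaw rests on the holder, and handed the job in at about 12 s; the hand-in gave no verdict.

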